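# Put the seasonings on the coasters of their colour

## Robot

A 6-joint arm with a two-finger parallel gripper is mounted at the origin on a cart in front of the work surface, level with it; the furniture and walls round the work are solid. World frame = base frame: x ahead of the robot, y to its left, z up, the work surface at z = 0. Lengths are in mm, angles in rad, forces in N, time in s.
With the tool pointing down it reaches from about 350 to 975 mm from the base axis. Payload 7.1 kg.
Tool frame: the origin (TCP) lies midway between the tips of the shut fingers; the grasp point (between the pads) lies 19 mm behind it (ctrl.grip_depth is the distance from the TCP to the grasp point, in mm); z points along the fingers, y is the line along which they close (so a half turn about z gives the same grasp; the last joint's range is limited). The gripper opens to 88 mm and grips with 3 to 60 N. Pads are 20 mm wide; open, the fingers measure 115 mm over their backs; the gripper's body (75 mm by 178 mm) begins 61 mm behind the grasp point.
Start: joints at [-1.23, 0.423, 1.63, -0, 1.089, -0.019], TCP at [220.071, -584.956, 222.675] pointing down, gripper open.
Joint ranges: [-3, 3], [-0.9, 2.11], [0.09, 2.58], [-1.31, 4.45], [0.11, 2.69], [-2.54, 2.54]. Speed limits (rad/s): [2.39, 2.39, 3.01, 3.14, 3.14, 3.14].

## Interface

Orientations are given as a rotation vector (axis times angle).
In Python, from workcell import get_obs, vision, ctrl gives the robot as it stands.
- The arm moves only by the tool step_arm, never from a script. Its argument "plan" is a list of rows, each a list of 7 numbers: the opening, from -1 (shut) to 1 (fully open), then the shift along the tool's x, y, z as a fraction of full scale, then the turn, a rotation vector about the tool's x, y, z as a fraction of full scale. In form: [[fingers, dx, dy, dz, wx, wy, wz], ...]. A call has 1 to 20 rows; each row shifts and turns the commanded pose from where the row before left it, along the tool's axes as they then stand; what a row does not reach is not made up. Full scale, the value 1, is 50 mm for a shift and 0.12 rad for a turn. A row lasts 1/8 s, in which the tool goes at most 62.5 mm and 10.7 degrees, less where a joint would pass 70% of its speed; a pose out of reach is approached as far as the arm can. A call with a number of a shift or a turn outside -1 to 1 is refused whole. A call with a gripper value outside its range is refused whole. The fingers move at their own pace and stop on an object; the grip force is fixed at half the most. Time passes only in rows, so rows that do not move let the fingers close. It gives the time, the measured TCP pose, the force, the opening and the grip force at its end, in the units of the state.
- get_obs(): the state, without advancing time (a new reading comes with each control period).
- vision.get_image(name): name is "scene" or "side" or "wrist"; returns a dict with "pixels" (400x640x3 uint8, red, green, blue), "depth" (400x640 float32, mm along the optical axis (not along the pixel's ray), 0 where there is no reading), "fx", "fy", "cx", "cy" (pixels), "T" (4x4, takes a point from camera to world coordinates); the wrist camera has in their place "T_tool_cam" (4x4, takes a point from camera to tool coordinates, whose origin is the TCP and whose axes are the flange's). Camera axes: x right, y down, z forward; pixel columns grow to the right and rows downward; lengths in mm; the calibration is good to about 2 mm. A picture is of the moment at which its call begins: read the wrist's pose just before it.
- ctrl.close_job(): hands the job in; it is judged then, once.
The state is a dict: "t": time; "qpos": joint angles; "qvel": joint speeds; "joint_torque": joint torques, N m; "ee_pos": TCP position; "orientation": TCP orientation; "ft_force": force on the tool from outside, world axes, zero at the start; "moment": the same for the moment, N m; "width": finger opening in mm; "grasp_force": force on a finger pad.
Only numpy, scipy, OpenCV 4.12 (cv2) and the standard library are available. Lean on these libraries where they do the work, as an engineer would, in place of code of your own. Each camera call takes 0.05 s, during which the arm holds its last target. There are 200 camera calls.

## Task

Put the three seasonings away, one after another, each standing upright inside the rim of the coaster that matches its cap: the spice jar with the yellow cap on yellow, the brown jar with the blue cap on blue, and the salt shaker with its grey cap on grey. The broad white vitamin tub with the green cap is no seasoning: leave it and the red kitchen timer where they stand. Do not drop or tip anything over, and keep the arm clear of the wall cabinets above the back of the worktop.

Things in the scene. Friction and masses are not known exactly. Their poses are not given: they have to be found in the camera images.
- yellow_jar: Slender spice jar with a yellow cap (a small green picture on its top), clear body with a coloured label. 42 mm diameter, 96 mm high (cap the top 20 mm), about 0.11 kg. Closed and rigid, round (yaw does not matter), stands upright, loose. Origin: centre of the underside; z up.
- blue_jar: Small brown seasoning jar with a pale-topped blue cap. 47 mm diameter, 88 mm high (cap the top 18 mm), about 0.09 kg. Closed and rigid, round (yaw does not matter), stands upright, loose. Origin: centre of the underside; z up.
- salt_shaker: Salt shaker, white below with a grey domed cap. 44 mm diameter up to 66 mm height, then the cap narrows to 34 mm; 90 mm high, about 0.10 kg. Closed and rigid, round (yaw does not matter), stands upright, loose. Origin: centre of the underside; z up.
- vitamin_tub: Broad white tub with a green cap, to leave alone. 60 mm diameter, 94 mm high, about 0.14 kg. Closed and rigid, round (yaw does not matter), stands upright, loose. Origin: centre of the underside; z up. The wall cabinets begin 0.46 m above the worktop, their knobs about 0.11 m behind the back row of things.
- timer: Kitchen timer, a squat drum, red above and white below, to leave alone. 63 mm diameter, 46 mm high, about 0.12 kg. Closed and rigid, round (yaw does not matter), stands upright, loose. Origin: centre of the underside; z up. All things stand in two staggered rows along the worktop's front edge (direction x 0.53, y 0.85), centres about 80 mm or more apart.
- yellow_coaster: Fixed round coaster with a black rubber foot, a cork floor and a raised yellow rim, fastened down. Outer diameter 78 mm, rim 12 mm high, inside diameter of the rim 70 mm, floor 4 mm above the worktop. Its place changes. Origin: centre of the underside, on the worktop; z up.
- blue_coaster: Fixed round coaster with a black rubber foot, a cork floor and a raised blue rim, fastened down. Outer diameter 78 mm, rim 12 mm high, inside diameter of the rim 70 mm, floor 4 mm above the worktop. Its place changes. Origin: centre of the underside, on the worktop; z up.
- grey_coaster: Fixed round coaster with a black rubber foot, a cork floor and a raised grey rim, fastened down. Outer diameter 78 mm, rim 12 mm high, inside diameter of the rim 70 mm, floor 4 mm above the worktop. Its place changes. Origin: centre of the underside, on the worktop; z up.
Not all that is in view belongs to the job. Leave any purple look-alike of the yellow_coaster alone.

How it is judged (in metres and radians):
At the end, for the whole second after the job is handed in: Each of the three seasonings stands released and at rest on the floor of its own coaster: upright within 0.1 rad, its axis within 16 mm of the coaster's centre, its underside 1 to 8 mm above the coaster's underside. Vitamin tub and timer stand upright within 30 mm of where they were (horizontal distance between yellow_jar and yellow_coaster below 0.016 m and z of yellow_jar in the frame of yellow_coaster between 0.001 and 0.008 m and angle between each of yellow_jar, blue_jar, salt_shaker, vitamin_tub, timer's own z axis and vertical below 0.1 rad and linear speed of each of yellow_jar, blue_jar, salt_shaker below 0.02 m/s and horizontal distance between blue_jar and blue_coaster below 0.016 m and z of blue_jar in the frame of blue_coaster between 0.001 and 0.008 m and horizontal distance between salt_shaker and grey_coaster below 0.016 m and z of salt_shaker in the frame of grey_coaster between 0.001 and 0.008 m and distance of each of vitamin_tub, timer from where it was at the start of the episode below 0.03 m); the robot touches nothing.
It fails at once if a seasoning, the vitamin tub or the timer is tipped over (angle between any of yellow_jar, blue_jar, salt_shaker's own z axis and vertical above 0.8 rad or angle between any of vitamin_tub, timer's own z axis and vertical above 0.5 rad).
It fails at once if a seasoning is dropped or thrown ((contact force between yellow_jar and the arm below 0.05 N and contact force between yellow_jar and the fingers below 0.05 N and linear speed of yellow_jar above 0.8 m/s) or (contact force between blue_jar and the arm below 0.05 N and contact force between blue_jar and the fingers below 0.05 N and linear speed of blue_jar above 0.8 m/s) or (contact force between salt_shaker and the arm below 0.05 N and contact force between salt_shaker and the fingers below 0.05 N and linear speed of salt_shaker above 0.8 m/s)).
It fails at once if the vitamin tub or the timer is moved more than 30 mm from its place (distance of any of vitamin_tub, timer from where it was at the start of the episode above 0.03 m).
It also fails if it takes over 83 s, if anything falls off the work surface, if the arm or the gripper's body presses on something with over 40 N, if the wrist force passes 120 N, or if a joint passes its speed limit or range.

## Working session

There is one attempt and no reset: what is moved stays moved. The work goes in short steps, Python scripts to look and compute and a tool call to move; the robot and the scene stay as the last step left them, time stands still between calls to the robot, and variables do not carry over. Pictures are saved under pics/ and viewed, at most 14 in all, crops included, and the job is handed in when it is done.

Besides the shell and the picture viewer there is one more tool, called in YAML: its name, and indented under it one key for each argument. step_arm: Moves the arm, as the interface text tells. Its arguments: {"type":"object","properties":{"plan":{"type":"array","items":{"type":"array","items":{"type":"number","minimum":-1,"maximum":1}}}},"required":["plan"]}

```bash
mkdir -p pics; ls; python3 - <<'E'
from workcell import get_obs, vision, ctrl
import cv2,numpy as np,pickle
o=get_obs();print({k:np.round(v,3) for k,v in o.items()})
for n in("scene","side","wrist"):
    o=get_obs();d=vision.get_image(n);d['obs']=o;pickle.dump(d,open(f"{n}0.pkl","wb"))
    cv2.imwrite(f"pics/{n}0.png",d["pixels"][:,:,::-1]);print(n,d["fx"],d["fy"],d["cx"],d["cy"],np.round(d.get("T",d.get("T_tool_cam")),3).tolist())
E
```

```text
pics
{'t': np.float64(0.0), 'qpos': array([-1.23 ,  0.424,  1.631,  0.   ,  1.089, -0.019]), 'qvel': array([ 0.001,  0.001,  0.   , -0.001,  0.001, -0.001]), 'joint_torque': array([ 2.0000e-03, -5.4462e+01, -2.7367e+01,  6.5000e-02,  2.3000e-02,
       -0.0000e+00]), 'ee_pos': array([ 219.895, -584.446,  221.934]), 'orientation': array([-3.089, -0.562,  0.   ]), 'ft_force': array([-0.033,  0.374, -0.362]), 'moment': array([ 0.014,  0.03 , -0.021]), 'grasp_force': np.float64(0.0), 'width': np.float64(87.558)}
scene 404.4335491495533 404.4335491495533 316.36294562832006 201.25224894382626 [[-0.68, -0.569, 0.463, 129.742], [-0.733, 0.538, -0.415, 244.763], [-0.013, -0.622, -0.783, 699.463], [0.0, 0.0, 0.0, 1.0]]
side 396.1387581757626 396.1387581757626 322.82230835999746 199.1760250374517 [[-0.965, -0.149, 0.217, 317.533], [-0.263, 0.509, -0.82, 571.245], [0.012, -0.848, -0.53, 507.603], [0.0, 0.0, 0.0, 1.0]]
wrist 337.94645143325664 337.94645143325664 320.86401061677026 196.56586134972343 [[-0.0, -0.968, -0.252, 69.114], [1.0, -0.0, -0.0, -0.848], [-0.0, -0.252, 0.968, -162.453], [0.0, 0.0, 0.0, 1.0]]
```

View pics/scene0.png

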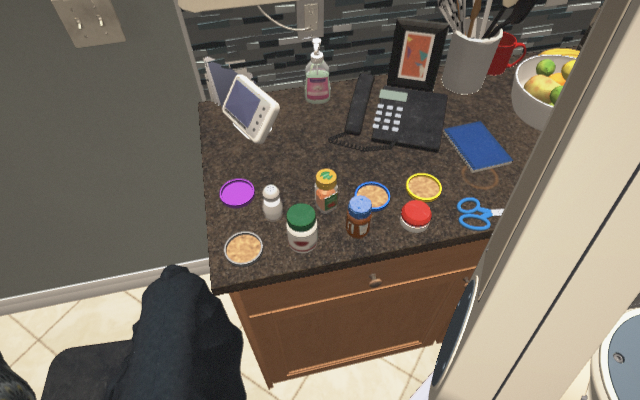

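View pics/side0.png

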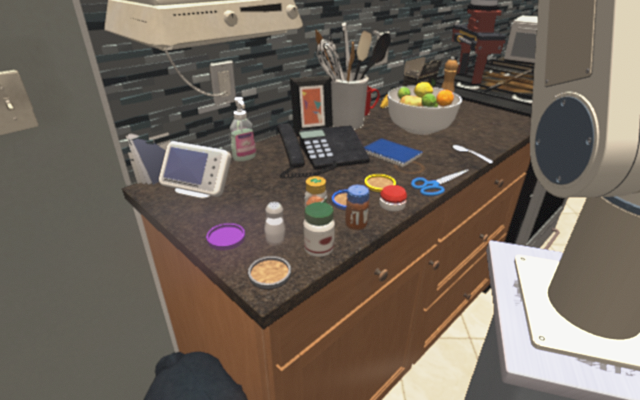

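View pics/wrist0.png

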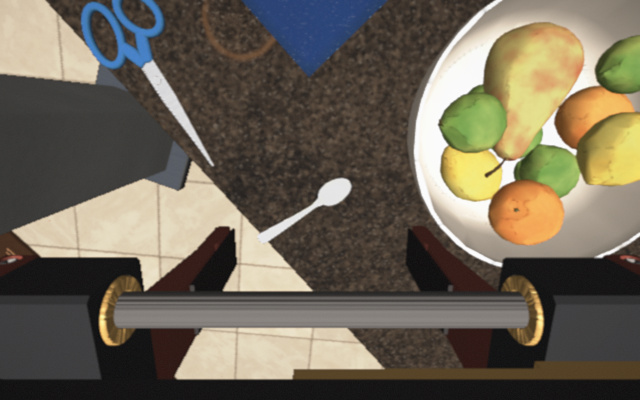

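Scene view: yellow cap jar (326,178), blue-capped jar (359,207), salt shaker (272,195), vitamin tub (301,218), timer (416,213). Coasters: yellow (424,187), blue (373,195, partly hidden), grey (243,248). Look-alikes to leave alone: purple coaster (237,193), blue scissors (475,213), blue notebook (477,146), yellow fruit (560,60), green-capped tub. In the side view: yellow jar (316,185), blue jar (357,193), salt (274,215), tub (319,215), timer (393,195), yellow coaster (380,182), grey coaster (269,270).

```bash
cat > h.py <<'E'
import numpy as np,cv2,pickle
from scipy.optimize import least_squares
from scipy.spatial.transform import Rotation as R
def rays(d,uv):
    T=d["T"];uv=np.atleast_2d(uv).astype(float)
    c=np.c_[(uv[:,0]-d["cx"])/d["fx"],(uv[:,1]-d["cy"])/d["fy"],np.ones(len(uv))]
    return T[:3,3],c@T[:3,:3].T
def onplane(d,uv,z):
    o,r=rays(d,uv);return o+r*((z-o[2])/r[:,2])[:,None]
def tri(ds,uvs):
    A=np.zeros((3,3));b=np.zeros(3)
    for d,uv in zip(ds,uvs):
        o,r=rays(d,uv);r=r[0]/np.linalg.norm(r[0]);P=np.eye(3)-np.outer(r,r);A+=P;b+=P@o
    x=np.linalg.solve(A,b);e=[]
    for d,uv in zip(ds,uvs):
        o,r=rays(d,uv);r=r[0]/np.linalg.norm(r[0]);e.append(np.linalg.norm((np.eye(3)-np.outer(r,r))@(x-o)))
    return x,max(e)
def cloud(d):
    v,u=np.nonzero(d["depth"]>0);o,r=rays(d,np.c_[u,v]);return o+r*d["depth"][v,u][:,None],np.c_[u,v]
def circ(p,r=None):
    p=np.asarray(p)[:,:2];c=p.mean(0)
    if r is None:
        s=least_squares(lambda q:np.hypot(*(p-q[:2]).T)-q[2],[*c,30],loss='soft_l1',f_scale=1.5);return s.x
    return least_squares(lambda q:np.hypot(*(p-q).T)-r,c,loss='soft_l1',f_scale=1.5).x
E
cat > m.py <<'E'
from h import *
S=pickle.load(open("scene0.pkl","rb"));D=pickle.load(open("side0.pkl","rb"))
def hs(d):return cv2.cvtColor(d["pixels"],cv2.COLOR_RGB2HSV)
box={"scene":(215,165,460,270),"side":(200,165,415,295)}
cols={"yellow":((20,110,110),(34,255,255)),"blue":((104,90,60),(122,255,255)),"green":((60,80,30),(88,255,255)),"red":((0,150,110),(6,255,255)),"purple":((128,100,60),(155,255,255))}
for n,d in(("scene",S),("side",D)):
    x0,y0,x1,y1=box[n];h=hs(d)
    for c,(lo,hi) in cols.items():
        m=cv2.inRange(h,lo,hi);k=np.zeros_like(m);k[y0:y1,x0:x1]=255;m&=k
        k,l,st,ce=cv2.connectedComponentsWithStats(m)
        for i in range(1,k):
            if st[i,4]>25:print(n,c,st[i].tolist(),ce[i].round(1))
    # depth clouds: standing things
    p,uv=cloud(d);i=(uv[:,0]>x0)&(uv[:,0]<x1)&(uv[:,1]>y0)&(uv[:,1]<y1)
    p=p[i];print(n,"worktop z",np.median(p[abs(p[:,2])<8,2]))
    q=p[(p[:,2]>30)&(p[:,2]<130)]
    g=np.zeros((200,200),np.uint8);o=np.array([300,-700]);ix=((q[:,:2]-[p[:,0].min(),p[:,1].min()])/6).astype(int)
    ix0=[p[:,0].min(),p[:,1].min()];ok=(ix<200).all(1);ix=ix[ok];q=q[ok];g[ix[:,0],ix[:,1]]=1
    g=cv2.morphologyEx(g,cv2.MORPH_CLOSE,np.ones((3,3)));k,l=cv2.connectedComponents(g);lab=l[ix[:,0],ix[:,1]]
    for j in range(1,k):
        a=q[lab==j]
        if len(a)<60:continue
        top=np.percentile(a[:,2],98);t=a[a[:,2]>top-6]
        print("  cluster n",len(a),"top z %.1f"%top,"topmid",((t.max(0)+t.min(0))/2)[:2].round(1),"ext",np.ptp(t[:,:2],axis=0).round(1))
E
python3 m.py
```

```text
scene yellow [316, 169, 21, 21, 240] [325.7 179. ]
scene yellow [406, 173, 36, 29, 339] [423.3 187.1]
scene blue [348, 181, 43, 38, 399] [367.7 202. ]
scene blue [457, 201, 3, 11, 26] [458.2 205.9]
scene green [322, 172, 10, 7, 36] [326.1 174.8]
scene green [287, 203, 28, 28, 629] [300.6 216.6]
scene red [401, 200, 31, 26, 614] [416.2 212.8]
scene purple [219, 178, 36, 30, 830] [236.8 192.6]
scene worktop z 0.40571919629093145
  cluster n 572 top z 47.0 topmid [ 361.7 -238. ] ext [50.7 49.3]
  cluster n 759 top z 90.5 topmid [ 428.  -135.2] ext [42.3 44.6]
  cluster n 1130 top z 96.1 topmid [485.3 -34.6] ext [54.1 53.6]
  cluster n 718 top z 98.5 topmid [ 520.  -132.8] ext [42.3 41.5]
  cluster n 496 top z 89.2 topmid [576.9 -34.4] ext [28.1 27.7]
side yellow [364, 173, 33, 19, 231] [377.6 180.6]
side yellow [306, 177, 19, 13, 108] [316.3 181.9]
side blue [411, 179, 4, 9, 30] [412.7 183. ]
side blue [332, 186, 37, 23, 287] [351.5 196. ]
side green [306, 203, 26, 14, 229] [320.2 208.9]
side red [380, 185, 27, 17, 355] [393.6 193.3]
side purple [206, 223, 39, 24, 692] [225.2 235. ]
side worktop z -1.3402686176834209
  cluster n 309 top z 44.7 topmid [ 362.8 -237.3] ext [50.2 50.7]
  cluster n 690 top z 88.0 topmid [ 429.8 -134.8] ext [42.6 41.9]
  cluster n 1167 top z 94.0 topmid [486.2 -32.9] ext [53.7 53.9]
  cluster n 513 top z 96.3 topmid [ 520.9 -132.4] ext [40.6 41.7]
  cluster n 547 top z 87.2 topmid [577.7 -32.4] ext [26.5 27. ]
  cluster n 595 top z 75.1 topmid [ 783.6 -173.1] ext [63.  20.8]
```

```bash
cat > c.py <<'E'
from h import *
S=pickle.load(open("scene0.pkl","rb"));D=pickle.load(open("side0.pkl","rb"))
cen={"yellow":[(424,187),(380,182)],"blue":[(373,195),(345,199)],"grey":[(243,248),(269,270)],"purple":[(237,193),(225,236)]}
lo={"yellow":((20,90,90),(36,255,255)),"blue":((104,90,50),(122,255,255)),"grey":((0,0,95),(180,60,255)),"purple":((128,100,60),(155,255,255))}
for c in cen:
    ell=[]
    for d,uv in zip((S,D),cen[c]):
        P0=onplane(d,uv,12)[0]
        m=cv2.inRange(cv2.cvtColor(d["pixels"],cv2.COLOR_RGB2HSV),*lo[c]);v,u=np.nonzero(m)
        p=onplane(d,np.c_[u,v],12)
        o,r=rays(d,np.c_[u,v]);z=(o+r*d["depth"][v,u][:,None])[:,2]
        k=(np.hypot(*(p-P0)[:,:2].T)<60)&(z<22)&(z>-4)
        q=p[k]
        for _ in range(3):
            f=circ(q,37.);q=p[k&(abs(np.hypot(*(p[:,:2]-f).T)-37)<6)]
        fr=circ(q);ang=np.degrees(np.arctan2(*(q[:,:2]-f).T[::-1]));cov=np.ptp(np.unique((ang//20)).shape)if 0 else len(np.unique(ang//20))
        zz=z[k&(abs(np.hypot(*(p[:,:2]-f).T)-37)<6)]
        T=np.linalg.inv(d["T"]);X=T[:3,:3]@[*f,12]+T[:3,3];e=(d["fx"]*X[0]/X[2]+d["cx"],d["fy"]*X[1]/X[2]+d["cy"])
        # ellipse from pixels only (no height assumed), for two-view height
        w=np.c_[u,v][k&(abs(np.hypot(*(p[:,:2]-f).T)-37)<6)];E=cv2.fitEllipse(w.astype(np.float32))[0];ell.append(E)
        print(c,"fit",f.round(1),"free",fr.round(1),"n",len(q),"cov/18",cov,"rim z p90 %.1f"%np.percentile(zz,90))
    x,err=tri((S,D),ell);print("   tri",x.round(1),"err %.1f"%err)
caps={"yellow":[(325.7,179),(316.3,184)]}
E
python3 c.py
python3 - <<'E'
from h import *
import cv2
S=pickle.load(open("scene0.pkl","rb"));a=S["pixels"][160:270,210:450,::-1]
cv2.imwrite("pics/crop.png",cv2.resize(a,None,fx=3,fy=3,interpolation=cv2.INTER_CUBIC))
E
```

```text
yellow fit [ 403.7 -322. ] free [ 403.7 -322.    37. ] n 337 cov/18 18 rim z p90 12.9
yellow fit [ 404.2 -319.6] free [ 404.  -319.7   37.4] n 161 cov/18 16 rim z p90 10.7
   tri [ 404.3 -323.8    9. ] err 0.1
blue fit [ 464.6 -220. ] free [ 464.7 -219.6   37.7] n 210 cov/18 15 rim z p90 13.3
blue fit [ 464.9 -215.7] free [ 462.8 -216.1   38.6] n 89 cov/18 9 rim z p90 10.9
   tri [ 4.736e+02 -2.290e+02 -4.000e-01] err 3.5
grey fit [551.7  66. ] free [551.7  66.   37.2] n 257 cov/18 18 rim z p90 13.1
grey fit [550.7  67.3] free [550.7  67.3  37.5] n 357 cov/18 18 rim z p90 11.2
   tri [551.9  66.2   9.7] err 0.4
purple fit [676.6  -9.7] free [676.5  -9.7  36.3] n 358 cov/18 18 rim z p90 12.9
purple fit [678.1  -9. ] free [678.   -8.7  36. ] n 270 cov/18 18 rim z p90 11.1
   tri [679.  -10.3   9. ] err 0.7
```

View pics/crop.png

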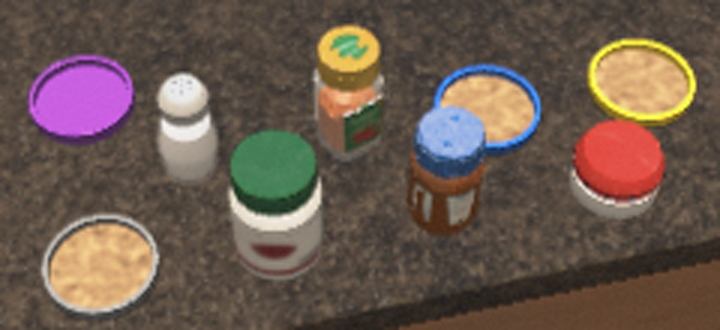

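The enlarged crop confirms the choice: yellow cap with its green picture at crop (349,55), brown jar with blue cap (450,140), salt shaker (186,125), tub (273,200), timer (618,165). The cork-floored coasters with blue, yellow and grey rims are the targets. The purple one is the decoy.

Both views agree on every position within about 4 mm, and heights match the given sizes. I'll turn the fingers' line to -40° first, which keeps them clear of neighbours.

step_arm:
  plan:
    - [0.6,0,0,0,0,0,-0.855]
    - [0.6,0,0,0,0,0,-0.855]
    - [0.6,0,0,0,0,0,-0.855]
    - [0.6,0,0,0,0,0,-0.855]
    - [0.6,0,0,0,0,0,-0.855]
    - [0.6,0,0,0,0,0,0]
    - [0.6,0,0,0,0,0,0]

```text
t: 1.02
ee_pos: [220.0, -584.8, 222.5]
orientation: [-2.848, -1.325, -0.0]
ft_force: [0.1, -0.2, -0.7]
width: 70.5
grasp_force: 0.0
```

```bash
cat > go.py <<'E'
import sys,numpy as np
from workcell import get_obs
from scipy.spatial.transform import Rotation as R
o=get_obs();M=R.from_rotvec(o["orientation"]).as_matrix();p=np.array(o["ee_pos"])
print("t",round(float(o["t"]),2),"p",p.round(1),"y dir",np.degrees(np.arctan2(M[1,1],M[0,1])).round(1),"tilt",np.degrees(np.arccos(-M[2,2])).round(2),"w",round(float(o["width"]),1),"gf",round(float(o["grasp_force"]),1))
for a in sys.argv[1:]:
    t=np.array(eval(a),float);d=M.T@(t-p)/50;print("to",a,"units",d.round(2),"dist",np.linalg.norm(t-p).round(0));p=t
E
python3 go.py 520.5,-132.5,180 520.5,-132.5,31 520.5,-132.5,165 404,-321,165 404,-321,36 404,-321,160 429,-135,160 429,-135,31
```

```text
t 1.02 p [ 220.  -584.8  222.5] y dir -40.1 tilt 0.02 w 70.5 gf 0.0
to 520.5,-132.5,180 units [10.79 -1.23  0.85] dist 545.0
to 520.5,-132.5,31 units [-0.    0.    2.98] dist 149.0
to 520.5,-132.5,165 units [ 0.   -0.   -2.68] dist 134.0
to 404,-321,165 units [-4.38  0.65 -0.  ] dist 222.0
to 404,-321,36 units [-0.    0.    2.58] dist 129.0
to 404,-321,160 units [ 0.   -0.   -2.48] dist 124.0
to 429,-135,160 units [ 3.17 -2.01  0.  ] dist 188.0
to 429,-135,31 units [-0.    0.    2.58] dist 129.0
```

step_arm:
  plan:
    - [0.6,0.6,-0.068,0.047,0,0,0]
    - [0.6,0.6,-0.068,0.047,0,0,0]
    - [0.6,0.6,-0.068,0.047,0,0,0]
    - [0.6,0.6,-0.068,0.047,0,0,0]
    - [0.6,0.6,-0.068,0.047,0,0,0]
    - [0.6,0.6,-0.068,0.047,0,0,0]
    - [0.6,0.6,-0.068,0.047,0,0,0]
    - [0.6,0.6,-0.068,0.047,0,0,0]
    - [0.6,0.6,-0.068,0.047,0,0,0]
    - [0.6,0.6,-0.068,0.047,0,0,0]
    - [0.6,0.6,-0.068,0.047,0,0,0]
    - [0.6,0.6,-0.068,0.047,0,0,0]
    - [0.6,0.6,-0.068,0.047,0,0,0]
    - [0.6,0.6,-0.068,0.047,0,0,0]
    - [0.6,0.6,-0.068,0.047,0,0,0]
    - [0.6,0.6,-0.068,0.047,0,0,0]
    - [0.6,0.6,-0.068,0.047,0,0,0]
    - [0.6,0.6,-0.068,0.047,0,0,0]
    - [0.6,0,0,0,0,0,0]
    - [0.6,0,0,0,0,0,0]

```text
t: 3.52
ee_pos: [519.8, -132.2, 180.3]
orientation: [-2.847, -1.327, 0.001]
ft_force: [-0.4, -0.1, -0.0]
width: 70.4
grasp_force: 0.0
```

```bash
python3 go.py 520.5,-132.5,31; python3 - <<'E'
from workcell import get_obs, vision
import cv2
cv2.imwrite("pics/w1.png",vision.get_image("wrist")["pixels"][:,:,::-1])
E
```

```text
t 3.52 p [ 519.8 -132.2  180.3] y dir -40.0 tilt 0.03 w 70.4 gf 0.0
to 520.5,-132.5,31 units [0.01 0.01 2.99] dist 149.0
```

View pics/w1.png

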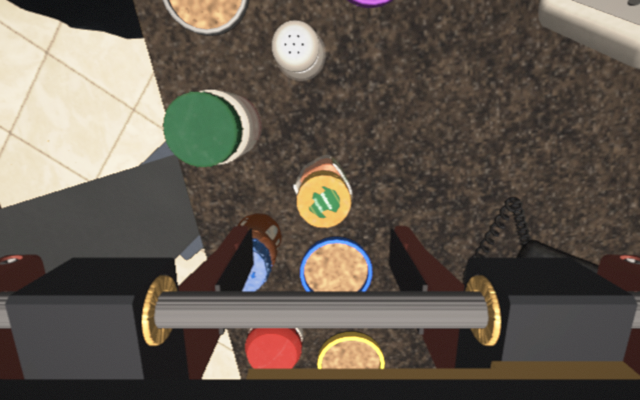

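The wrist view shows the yellow cap centred between the fingers at (323,201). Cast onto z=96, that is within 2 mm of the TCP axis. Descend and grip.

step_arm:
  plan:
    - [0.6,0,0,0.5,0,0,0]
    - [0.6,0,0,0.5,0,0,0]
    - [0.6,0,0,0.5,0,0,0]
    - [0.6,0,0,0.5,0,0,0]
    - [0.6,0,0,0.5,0,0,0]
    - [0.6,0,0,0.48,0,0,0]
    - [0.6,0,0,0,0,0,0]
    - [-1,0,0,0,0,0,0]
    - [-1,0,0,0,0,0,0]
    - [-1,0,0,0,0,0,0]
    - [-1,0,0,0,0,0,0]
    - [-1,0,0,0,0,0,0]
    - [-1,0,0,0,0,0,0]

```text
t: 5.2
ee_pos: [521.1, -132.2, 32.4]
orientation: [2.846, 1.328, 0.002]
ft_force: [-0.1, -1.8, 6.7]
width: 46.7
grasp_force: 30.0
```

step_arm:
  plan:
    - [-1,0,0,0,0,0,0]
    - [-1,0,0,0,0,0,0]
    - [-1,0,0,-0.1,0,0,0]
    - [-1,0,0,-0.2,0,0,0]
    - [-1,0,0,0,0,0,0]

```text
t: 5.82
ee_pos: [520.8, -132.0, 47.3]
orientation: [2.846, 1.328, 0.002]
ft_force: [-0.4, -0.2, -1.1]
width: 46.4
grasp_force: 30.0
```

```bash
python3 - <<'E'
from workcell import get_obs, vision
import cv2,numpy as np
a=vision.get_image("side")["pixels"][120:260,220:450,::-1];b=vision.get_image("wrist")["pixels"][:,:,::-1]
a=cv2.resize(a,None,fx=3,fy=3,interpolation=cv2.INTER_CUBIC)[:420]
cv2.imwrite("pics/s2.png",a)
E
python3 go.py
```

```text
t 5.92 p [ 520.3 -131.9   46.6] y dir -40.0 tilt 0.02 w 46.7 gf 30.0
```

View pics/s2.png

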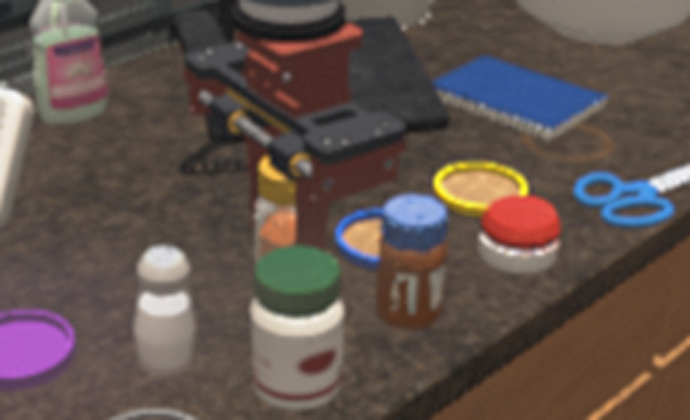

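The side view shows the yellow jar held upright between the fingers (crop 280,215), with neighbours undisturbed and the wrist carrying about its weight. Lift and carry to the yellow coaster.

step_arm:
  plan:
    - [-1,0,0,-0.4,0,0,0]
    - [-1,0,0,-0.5,0,0,0]
    - [-1,0,0,-0.5,0,0,0]
    - [-1,0,0,-0.5,0,0,0]
    - [-1,0,0,-0.4,0,0,0]
    - [-1,-0.4,0.06,0,0,0,0]
    - [-1,-0.5,0.07,0,0,0,0]
    - [-1,-0.5,0.08,0,0,0,0]
    - [-1,-0.5,0.08,0,0,0,0]
    - [-1,-0.5,0.07,0,0,0,0]
    - [-1,-0.5,0.07,0,0,0,0]
    - [-1,-0.5,0.07,0,0,0,0]
    - [-1,-0.5,0.07,0,0,0,0]
    - [-1,-0.3,0.04,0,0,0,0]
    - [-1,-0.2,0.03,0,0,0,0]
    - [-1,0,0,0,0,0,0]
    - [-1,0,0,0,0,0,0]
    - [-1,0,0,0,0,0,0]

```text
t: 8.18
ee_pos: [403.7, -320.6, 161.4]
orientation: [2.847, 1.329, 0.0]
ft_force: [-0.1, 0.2, -1.8]
width: 46.4
grasp_force: 30.0
```

```bash
python3 go.py 404,-321,38; python3 - <<'E'
from workcell import get_obs, vision
import cv2
cv2.imwrite("pics/w3.png",vision.get_image("wrist")["pixels"][:,:,::-1])
E
```

```text
t 8.18 p [ 403.7 -320.6  161.4] y dir -39.9 tilt 0.01 w 46.4 gf 30.0
to 404,-321,38 units [-0.    0.01  2.47] dist 123.0
```

View pics/w3.png

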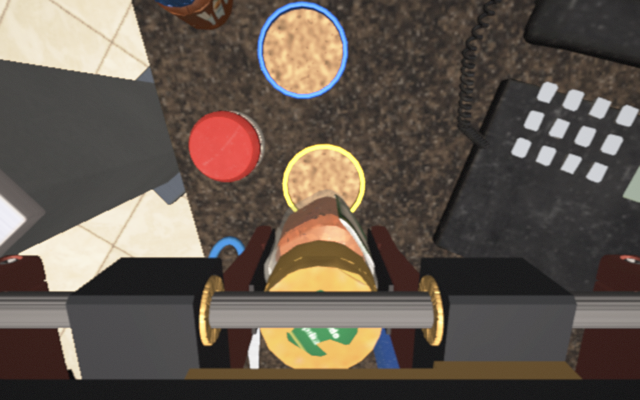

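The wrist view shows the yellow coaster at (324,183). Cast onto z=12, that is within 2 mm of the jar axis. The same view puts the blue coaster (303,50) at (467,-220), which agrees with the earlier measurement. Lower the jar.

step_arm:
  plan:
    - [-1,0,0,0.4,0,0,0]
    - [-1,0,0,0.5,0,0,0]
    - [-1,0,0,0.5,0,0,0]
    - [-1,0,0,0.5,0,0,0]
    - [-1,0,0,0.3,0,0,0]
    - [-1,0,0,0.15,0,0,0]
    - [-1,0,0,0.06,0,0,0]
    - [-1,0,0,0.04,0,0,0]
    - [-1,0,0,0,0,0,0]

```text
t: 9.35
ee_pos: [403.6, -321.3, 39.3]
orientation: [2.847, 1.328, 0.001]
ft_force: [0.0, -0.5, -1.0]
width: 46.6
grasp_force: 30.0
```

step_arm:
  plan:
    - [-1,0,0,0.03,0,0,0]
    - [-1,0,0,0.02,0,0,0]
    - [-1,0,0,0,0,0,0]

```text
t: 9.72
ee_pos: [403.4, -321.1, 36.4]
orientation: [2.847, 1.328, 0.0]
ft_force: [-0.6, 0.1, -1.0]
width: 46.9
grasp_force: 30.0
```

step_arm:
  plan:
    - [-1,0,0,0.02,0,0,0]
    - [-1,0,0,0.02,0,0,0]
    - [-1,0,0,0,0,0,0]

```text
t: 10.1
ee_pos: [403.5, -321.2, 36.2]
orientation: [2.847, 1.328, 0.0]
ft_force: [-4.9, 2.8, 23.0]
width: 46.9
grasp_force: 30.0
```

Contact felt (23 N), so the jar stands on the floor. Ease up, release and rise.

step_arm:
  plan:
    - [-1,0,0,-0.03,0,0,0]
    - [0.5,0,0,0,0,0,0]
    - [0.5,0,0,0,0,0,0]
    - [0.5,0,0,0,0,0,0]
    - [0.5,0,0,0,0,0,0]
    - [0.5,0,0,-0.3,0,0,0]
    - [0.5,0,0,-0.5,0,0,0]
    - [0.5,0,0,-0.5,0,0,0]
    - [0.5,0,0,-0.5,0,0,0]
    - [0.5,0,0,-0.5,0,0,0]
    - [0.5,0,0,-0.3,0,0,0]
    - [0.5,0,0,0,0,0,0]
    - [0.5,0,0,0,0,0,0]

```text
t: 11.72
ee_pos: [402.9, -320.7, 165.3]
orientation: [-2.846, -1.327, 0.001]
ft_force: [-0.7, -0.1, 0.7]
width: 65.7
grasp_force: 0.0
```

```bash
python3 go.py 429.2,-135,160 429.2,-135,32; cat > chk.py <<'E'
from h import *
from workcell import vision
import sys
C=eval(sys.argv[1]) # list of (x,y)
for n in("scene","side"):
    d=vision.get_image(n);p,_=cloud(d)
    for c in C:
        q=p[(np.hypot(*(p[:,:2]-c).T)<45)&(p[:,2]>30)&(p[:,2]<108)]
        if len(q)<30:print(n,c,"few",len(q));continue
        top=np.percentile(q[:,2],98);t=q[q[:,2]>top-6];print(n,c,"top %.1f"%top,"mid",((t.max(0)+t.min(0))/2)[:2].round(1),"ext",np.ptp(t[:,:2],axis=0).round(1))
    last=d
cv2.imwrite("pics/"+sys.argv[2],cv2.resize(d["pixels"][100:300,180:440,::-1],None,fx=3,fy=3,interpolation=cv2.INTER_CUBIC)[:600,:780])
E
python3 chk.py "[(404,-321),(362,-238),(429,-135)]" c1.png
```

```text
t 11.72 p [ 402.9 -320.7  165.3] y dir -40.0 tilt 0.06 w 65.7 gf 0.0
to 429.2,-135,160 units [ 3.18 -1.98  0.11] dist 188.0
to 429.2,-135,32 units [-0.    0.    2.56] dist 128.0
scene (404, -321) top 102.8 mid [ 402.5 -321.6] ext [40.1 42.1]
scene (362, -238) top 47.2 mid [ 359.7 -237.8] ext [51.1 51.1]
scene (429, -135) top 90.6 mid [ 428.9 -135.5] ext [43.5 44.2]
side (404, -321) top 99.8 mid [ 403.3 -321. ] ext [39.9 45.7]
side (362, -238) top 44.8 mid [ 362.4 -235.9] ext [48.6 49.7]
side (429, -135) top 88.0 mid [ 429.6 -135.5] ext [42.8 42.8]
```

Yellow jar stands at (403,-321), its top 4 mm higher than before: placed. On to the blue jar.

step_arm:
  plan:
    - [0.6,0.3,-0.19,0,0,0,0]
    - [0.6,0.5,-0.31,0,0,0,0]
    - [0.6,0.5,-0.31,0,0,0,0]
    - [0.6,0.5,-0.31,0,0,0,0]
    - [0.6,0.5,-0.31,0,0,0,0]
    - [0.6,0.5,-0.31,0,0,0,0]
    - [0.6,0.38,-0.24,0.1,0,0,0]
    - [0.6,0,0,0,0,0,0]
    - [0.6,0,0,0,0,0,0]

```text
t: 12.95
ee_pos: [429.6, -135.5, 160.8]
orientation: [-2.847, -1.329, 0.0]
ft_force: [-0.6, -0.1, -0.6]
width: 70.2
grasp_force: 0.0
```

```bash
python3 go.py 429.2,-135.2,32
```

```text
t 12.95 p [ 429.6 -135.5  160.8] y dir -40.0 tilt 0.02 w 70.2 gf 0.0
to 429.2,-135.2,32 units [-0.   -0.01  2.58] dist 129.0
```

step_arm:
  plan:
    - [0.6,0,0,0.4,0,0,0]
    - [0.6,0,0,0.5,0,0,0]
    - [0.6,0,0,0.5,0,0,0]
    - [0.6,0,0,0.5,0,0,0]
    - [0.6,0,0,0.4,0,0,0]
    - [0.6,0,0,0.28,0,0,0]
    - [0.6,0,0,0,0,0,0]
    - [-1,0,0,0,0,0,0]
    - [-1,0,0,0,0,0,0]
    - [-1,0,0,0,0,0,0]
    - [-1,0,0,0,0,0,0]
    - [-1,0,0,0,0,0,0]
    - [-1,0,0,0,0,0,0]

```text
t: 14.58
ee_pos: [430.2, -135.8, 32.4]
orientation: [2.846, 1.328, 0.001]
ft_force: [-0.4, -0.8, 5.9]
width: 45.4
grasp_force: 30.0
```

step_arm:
  plan:
    - [-1,0,0,-0.1,0,0,0]
    - [-1,0,0,-0.3,0,0,0]
    - [-1,0,0,-0.5,0,0,0]
    - [-1,0,0,-0.5,0,0,0]
    - [-1,0,0,-0.5,0,0,0]
    - [-1,0,0,-0.3,0,0,0]
    - [-1,-0.1,0.2,0,0,0,0]
    - [-1,-0.2,0.4,0,0,0,0]
    - [-1,-0.2,0.4,0,0,0,0]
    - [-1,-0.2,0.4,0,0,0,0]
    - [-1,-0.12,0.21,0,0,0,0]
    - [-1,0,0,0,0,0,0]
    - [-1,0,0,0,0,0,0]

```text
t: 16.2
ee_pos: [464.5, -218.3, 141.6]
orientation: [-2.846, -1.327, 0.001]
ft_force: [-1.0, -0.3, 0.2]
width: 45.0
grasp_force: 30.0
```

```bash
python3 go.py 465.5,-218.8,42; python3 - <<'E'
from workcell import get_obs, vision
import cv2
cv2.imwrite("pics/w4.png",vision.get_image("wrist")["pixels"][:,:,::-1])
E
```

```text
t 16.2 p [ 464.5 -218.3  141.6] y dir -40.0 tilt 0.07 w 45.0 gf 30.0
to 465.5,-218.8,42 units [0.01 0.02 1.99] dist 100.0
```

View pics/w4.png

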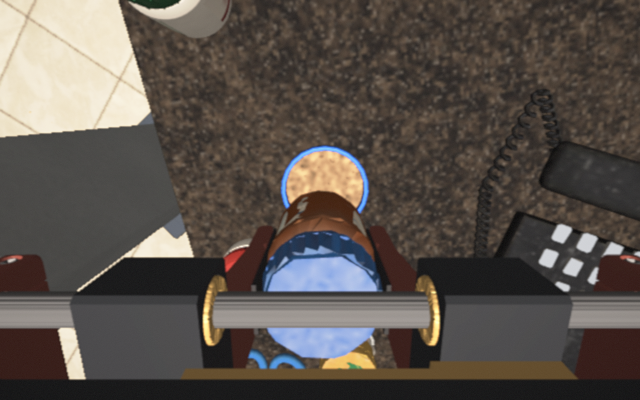

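The held jar hangs upright over the blue coaster, which is centred at (325,187). The offset is about 2 mm in x and 3 mm in y (tool axes). Correct and lower.

step_arm:
  plan:
    - [-1,0.03,0.05,0.3,0,0,0]
    - [-1,0,0,0.5,0,0,0]
    - [-1,0,0,0.5,0,0,0]
    - [-1,0,0,0.4,0,0,0]
    - [-1,0,0,0.2,0,0,0]
    - [-1,0,0,0.1,0,0,0]
    - [-1,0,0,0.04,0,0,0]
    - [-1,0,0,0.03,0,0,0]
    - [-1,0,0,0,0,0,0]

```text
t: 17.38
ee_pos: [468.1, -219.3, 38.7]
orientation: [2.847, 1.328, 0.001]
ft_force: [0.5, -0.1, -1.4]
width: 45.1
grasp_force: 30.0
```

step_arm:
  plan:
    - [-1,0,0,0.02,0,0,0]
    - [-1,0,0,0.015,0,0,0]
    - [-1,0,0,0,0,0,0]

```text
t: 17.75
ee_pos: [467.9, -219.2, 36.6]
orientation: [-2.847, -1.328, 0.0]
ft_force: [-0.7, -0.2, -0.5]
width: 45.4
grasp_force: 30.0
```

step_arm:
  plan:
    - [-1,0,0,0.015,0,0,0]
    - [-1,0,0,0,0,0,0]
    - [0.5,0,0,0,0,0,0]
    - [0.5,0,0,0,0,0,0]
    - [0.5,0,0,0,0,0,0]
    - [0.5,0,0,0,0,0,0]
    - [0.5,0,0,-0.3,0,0,0]
    - [0.5,0,0,-0.5,0,0,0]
    - [0.5,0,0,-0.5,0,0,0]
    - [0.5,0,0,-0.5,0,0,0]
    - [0.5,0,0,-0.5,0,0,0]
    - [0.5,0,0,-0.3,0,0,0]
    - [0.5,0,0,0,0,0,0]
    - [0.5,0,0,0,0,0,0]

```text
t: 19.5
ee_pos: [467.4, -219.0, 165.3]
orientation: [-2.846, -1.328, 0.001]
ft_force: [-0.1, 0.2, 1.2]
width: 66.0
grasp_force: 0.0
```

```bash
python3 go.py 577.3,-33.4,162 577.3,-33.4,31; python3 chk.py "[(466,-219),(577,-33),(485,-34)]" c2.png
```

```text
t 19.5 p [ 467.4 -219.   165.3] y dir -40.0 tilt 0.06 w 66.0 gf 0.0
to 577.3,-33.4,162 units [ 4.26 -0.7   0.07] dist 216.0
to 577.3,-33.4,31 units [0.   0.   2.62] dist 131.0
scene (466, -219) top 94.4 mid [ 465.9 -219.5] ext [43.1 44. ]
scene (577, -33) top 89.5 mid [575.2 -33.2] ext [26.2 25.5]
scene (485, -34) top 96.5 mid [484.5 -33.8] ext [52.2 53.1]
side (466, -219) top 91.9 mid [ 467.6 -218.4] ext [43.4 43.9]
side (577, -33) top 87.2 mid [576.3 -31.7] ext [26.3 27.9]
side (485, -34) top 93.9 mid [486.1 -33.3] ext [53.5 53.1]
```

Blue jar stands at (466.8,-219), its top 4 mm higher than before: placed. On to the salt shaker.

step_arm:
  plan:
    - [0.6,0.3,-0.05,0,0,0,0]
    - [0.6,0.5,-0.08,0,0,0,0]
    - [0.6,0.5,-0.08,0,0,0,0]
    - [0.6,0.5,-0.08,0,0,0,0]
    - [0.6,0.5,-0.08,0,0,0,0]
    - [0.6,0.5,-0.08,0,0,0,0]
    - [0.6,0.5,-0.08,0,0,0,0]
    - [0.6,0.5,-0.08,0,0,0,0]
    - [0.6,0.3,-0.05,0,0,0,0]
    - [0.6,0.15,-0.03,0,0,0,0]
    - [0.6,0,0,0,0,0,0]
    - [0.6,0,0,0,0,0,0]

```text
t: 21.1
ee_pos: [577.6, -34.7, 165.8]
orientation: [-2.847, -1.327, 0.001]
ft_force: [0.5, 0.2, 0.0]
width: 70.4
grasp_force: 0.0
```

```bash
python3 go.py 577,-33,31;python3 - <<'E'
from workcell import get_obs, vision
import cv2
cv2.imwrite("pics/w5.png",vision.get_image("wrist")["pixels"][:,:,::-1])
E
```

```text
t 21.1 p [577.6 -34.7 165.8] y dir -40.0 tilt 0.02 w 70.4 gf 0.0
to 577,-33,31 units [ 0.02 -0.03  2.7 ] dist 135.0
```

View pics/w5.png

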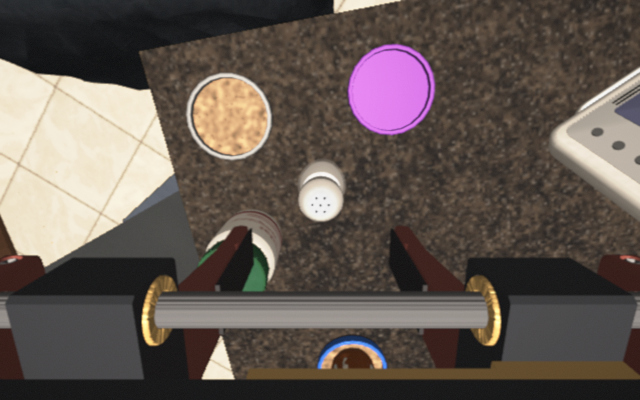

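The wrist view shows the shaker cap centred at (321,203), tub left at (245,255). The grey coaster at (229,116) casts to (553,67), agreeing with before. Descend and grip.

step_arm:
  plan:
    - [0.6,0.02,-0.03,0.4,0,0,0]
    - [0.6,0,0,0.5,0,0,0]
    - [0.6,0,0,0.5,0,0,0]
    - [0.6,0,0,0.5,0,0,0]
    - [0.6,0,0,0.5,0,0,0]
    - [0.6,0,0,0.3,0,0,0]
    - [0.6,0,0,0,0,0,0]
    - [-1,0,0,0,0,0,0]
    - [-1,0,0,0,0,0,0]
    - [-1,0,0,0,0,0,0]
    - [-1,0,0,0,0,0,0]
    - [-1,0,0,0,0,0,0]
    - [-1,0,0,0,0,0,0]

```text
t: 22.78
ee_pos: [578.2, -32.6, 31.5]
orientation: [2.847, 1.328, 0.002]
ft_force: [-0.1, -0.5, 5.6]
width: 40.0
grasp_force: 30.1
```

step_arm:
  plan:
    - [-1,0,0,-0.1,0,0,0]
    - [-1,0,0,-0.3,0,0,0]
    - [-1,0,0,-0.5,0,0,0]
    - [-1,0,0,-0.5,0,0,0]
    - [-1,0,0,-0.5,0,0,0]
    - [-1,0,0,-0.3,0,0,0]
    - [-1,0,0,0,0,0,0]
    - [-1,0,0,0,0,0,0]

```text
t: 23.78
ee_pos: [576.9, -32.4, 140.2]
orientation: [-2.847, -1.328, 0.002]
ft_force: [0.9, 0.3, 0.3]
width: 40.2
grasp_force: 29.9
```

```bash
python3 go.py 552,67,141 552,67,41
```

```text
t 23.77 p [576.9 -32.4 140.2] y dir -40.0 tilt 0.07 w 40.2 gf 29.9
to 552,67,141 units [ 1.2  -1.66 -0.02] dist 102.0
to 552,67,41 units [0. 0. 2.] dist 100.0
```

step_arm:
  plan:
    - [-1,0.1,-0.14,0,0,0,0]
    - [-1,0.25,-0.35,0,0,0,0]
    - [-1,0.3,-0.41,0,0,0,0]
    - [-1,0.3,-0.41,0,0,0,0]
    - [-1,0.15,-0.21,0,0,0,0]
    - [-1,0.1,-0.14,0,0,0,0]
    - [-1,0,0,0,0,0,0]
    - [-1,0,0,0,0,0,0]

```text
t: 24.78
ee_pos: [552.7, 66.4, 140.9]
orientation: [2.847, 1.327, 0.0]
ft_force: [0.3, -0.6, -1.3]
width: 40.1
grasp_force: 29.9
```

```bash
python3 go.py 552,67,41; python3 - <<'E'
from workcell import get_obs, vision
import cv2
cv2.imwrite("pics/w6.png",vision.get_image("wrist")["pixels"][:,:,::-1])
E
```

```text
t 24.77 p [552.7  66.4 140.9] y dir -40.0 tilt 0.01 w 40.1 gf 29.9
to 552,67,41 units [ 0.   -0.02  2.  ] dist 100.0
```

View pics/w6.png

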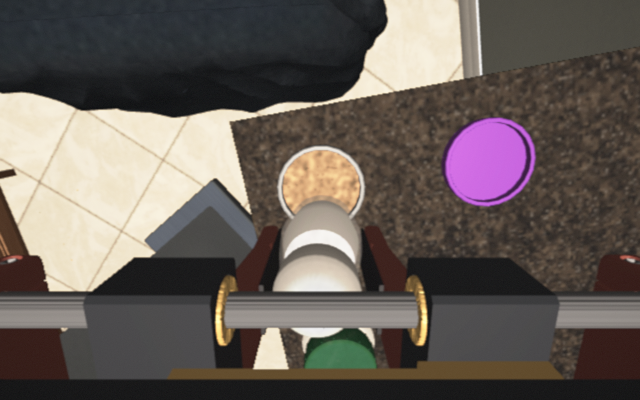

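The shaker hangs upright over the grey coaster, which is centred at (321,187), so it is aligned within 2 mm. Lower it.

step_arm:
  plan:
    - [-1,0.01,-0.01,0.3,0,0,0]
    - [-1,0,0,0.5,0,0,0]
    - [-1,0,0,0.5,0,0,0]
    - [-1,0,0,0.4,0,0,0]
    - [-1,0,0,0.2,0,0,0]
    - [-1,0,0,0.1,0,0,0]
    - [-1,0,0,0.04,0,0,0]
    - [-1,0,0,0.03,0,0,0]
    - [-1,0,0,0,0,0,0]

```text
t: 25.95
ee_pos: [552.8, 67.6, 37.8]
orientation: [2.847, 1.328, 0.001]
ft_force: [0.4, 0.7, -1.1]
width: 40.1
grasp_force: 29.9
```

step_arm:
  plan:
    - [-1,0,0,0.02,0,0,0]
    - [-1,0,0,0.015,0,0,0]
    - [-1,0,0,0,0,0,0]

```text
t: 26.32
ee_pos: [552.4, 67.5, 35.6]
orientation: [-2.847, -1.328, 0.0]
ft_force: [0.2, 0.2, -0.2]
width: 40.2
grasp_force: 29.9
```

step_arm:
  plan:
    - [-1,0,0,0.015,0,0,0]
    - [-1,0,0,0,0,0,0]
    - [0.5,0,0,0,0,0,0]
    - [0.5,0,0,0,0,0,0]
    - [0.5,0,0,0,0,0,0]
    - [0.5,0,0,0,0,0,0]
    - [0.5,0,0,-0.3,0,0,0]
    - [0.5,0,0,-0.5,0,0,0]
    - [0.5,0,0,-0.5,0,0,0]
    - [0.5,0,0,-0.5,0,0,0]
    - [0.5,0,0,-0.5,0,0,0]
    - [0.5,0,0,-0.3,0,0,0]
    - [0.5,0,0,0,0,0,0]
    - [0.5,0,0,0,0,0,0]
    - [0.5,0,0,0,0,0,0]

```text
t: 28.2
ee_pos: [551.8, 67.5, 163.9]
orientation: [-2.847, -1.328, 0.003]
ft_force: [-0.1, -0.3, 0.7]
width: 65.6
grasp_force: 0.0
```

```bash
python3 go.py; python3 chk.py "[(552,67),(466,-219),(404,-321),(485,-34),(362,-238)]" c3.png
```

```text
t 28.2 p [551.8  67.5 163.9] y dir -40.0 tilt 0.11 w 65.6 gf 0.0
scene (552, 67) top 93.7 mid [548.8  66.6] ext [25.3 27.1]
scene (466, -219) top 94.1 mid [ 466.7 -217.3] ext [43.9 42.2]
scene (404, -321) few 0
scene (485, -34) top 96.2 mid [485.1 -34.5] ext [53.1 53.4]
scene (362, -238) few 0
side (552, 67) top 91.1 mid [550.6  68.5] ext [29.8 25.6]
side (466, -219) top 92.0 mid [ 467.5 -217.6] ext [43.8 44.5]
side (404, -321) top 99.9 mid [ 403.3 -320.1] ext [40.5 45. ]
side (485, -34) top 94.0 mid [486.  -32.4] ext [52.9 54.5]
side (362, -238) top 44.6 mid [ 362.8 -237. ] ext [48.4 53.6]
```

View pics/c3.png

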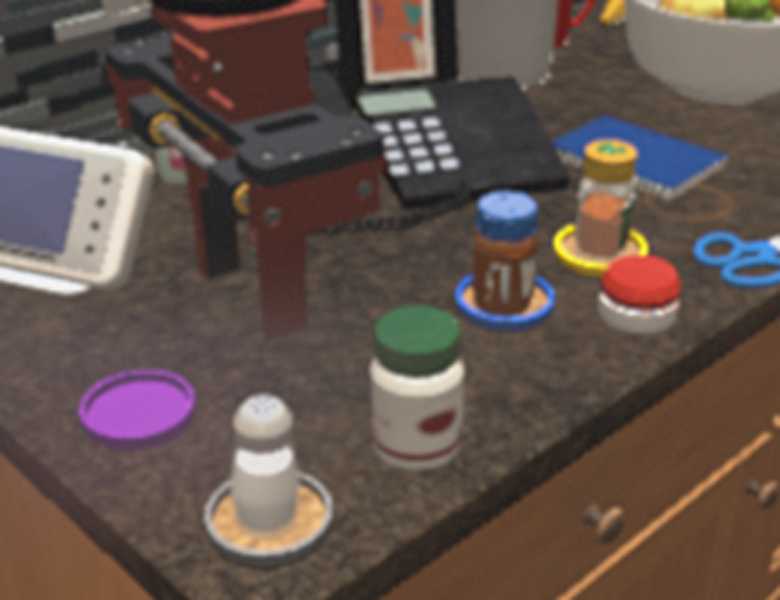

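All three stand upright inside their matching rims: salt (265,470), blue (507,255), yellow (607,205). The tub and timer have not moved, and the gripper is free. Handing in.

```bash
python3 -c "
from workcell import ctrl;print(ctrl.close_job())"
```

```text
the job is handed in; nothing more can be done
None
```

The job is handed in at about 28 s of the 83 s: the yellow, blue and grey-capped seasonings each stand upright in their matching coasters, within about 3 mm of centre by the last camera check. The tub and timer have not moved; the judge's result was not shown.

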